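# Free the seized cistern stop valve, shut it and flush

## Robot

A 6-joint arm with a two-finger parallel gripper is mounted at the origin on the work surface. World frame = base frame: x ahead of the robot, y to its left, z up, the work surface at z = 0. Lengths are in m, angles in rad, forces in N, time in s.
With the tool pointing down it reaches from about 0.375 to 0.925 m from the base axis. Payload 5.7 kg.
Tool frame: the origin (TCP) lies between the finger pads; the fingertips stand 22 mm ahead of it and the grasp point (between the pads) lies 3 mm ahead of it (r.tips_ahead is the distance from the TCP to the fingertips, in m); z points along the fingers, y is the direction in which the jaws open and shut (so a half turn about z gives the same grasp; the last joint's range is limited). The gripper opens to 85 mm and grips with 20 to 120 N. Pads are 22 mm wide; open, the fingers measure 114 mm over their backs; the gripper's body (76 mm by 85 mm) begins 54 mm behind the grasp point. The pads swing forward as they close: fully open they stand 13 mm farther back than shut.
Start: joints at [1.009, 0.359, 1.51, -0, 1.272, -0.115], TCP at [0.259, 0.541, 0.253] pointing down, gripper open.
Joint ranges: [-2.97, 2.97], [-1.01, 2.36], [0.21, 2.38], [-0.96, 4.11], [0.2, 2.71], [-2.98, 2.98]. Speed limits (rad/s): [2.39, 2.39, 3.14, 3.14, 3.14, 3.14].

## Interface

Orientations are given as a unit quaternion [w, x, y, z].
In Python, from plant import r, get_image gives the robot as it stands.
- The arm moves only by the shell command python3 -m crank 'ROWS' [OPENING] [FORCE]. ROWS is a JSON object of lists of equal length, an entry for each row: "delta_pos": the shift along the tool's x, y, z in units of 25 mm (1.0 is 25 mm), a list of three; "turn": the turn about the tool's z in units of 5 degrees (1.0 is 5 degrees). A call has 1 to 12 rows; each row is the pose to reach, as a shift and turn from the pose measured when the call began, along the tool's axes at that moment; what a row does not reach only later rows make up. A row lasts 1/12 s, in which the tool goes at most 41.7 mm and 7.16 degrees, less where a joint would pass 70% of its speed; a pose out of reach is approached as far as the arm can. A call with a gripper value outside its range is refused whole. OPENING is the closure, from -1 (fully open) to 1 (shut), set as the call begins (- or left out, the last holds). The fingers move at their own pace and stop on an object; FORCE is the grip in N (left out, the last holds). Time passes only in rows, so rows that repeat a pose let the fingers close. It gives the time, the measured TCP pose, the force and the opening at its end, in the units of the state.
- r.read_state(): the state, without advancing time (a new reading comes with each control period).
- get_image(name): name is "side" or "top" or "wrist"; returns a dict with "frame" (384x512x3 uint8, red, green, blue), "K" (3x3 intrinsics, pixels), "k1" (the pictures are not rectified: a ray, as slopes to the right and down, at radius r is drawn at 1 + k1 r^2 times it, then the intrinsics apply), "position" and "rotation" of the camera in the world; the wrist camera has in their place "hand_eye" (4x4, takes a point from camera to tool coordinates, whose origin is the TCP and whose axes are the flange's). Camera axes: x right, y down, z forward; pixel columns grow to the right and rows downward; lengths in m; the calibration is good to about 2 mm. A picture is of the moment at which its call begins: read the wrist's pose just before it. There is no depth.
- r.job_done(): hands the job in, once; it reports no verdict.
The state is a dict: "clock": time; "q": joint angles; "joint_vel": joint speeds; "tau": joint torques, N m; "tool_pos": TCP position; "ee_rot": TCP orientation; "wrist_force": force on the tool from outside, world axes, zero at the start; "torque": the same for the moment, N m; "opening": opening from 0.0 (shut) to 1.0 (fully open).
Only numpy, scipy, OpenCV 4.12 (cv2) and the standard library are available. Lean on these libraries where they do the work, as an engineer would, in place of code of your own. Each camera call takes 0.05 s, during which the arm holds its last target. There are 200 camera calls.

## Task

The stop valve that feeds the toilet cistern is seized half shut with limescale. Rock its tee handle back and forth in small arcs until it works free, never wrenching the valve body round on its pipe, then turn it clockwise until it is fully shut. After that press the flush button all the way down to empty the cistern, let go, and leave everything else standing where it is.

Things in the scene. Friction and masses are not known exactly. Their poses are not given: they have to be found in the camera images.
- handle_grip (a point): centre of the valve's tee handle: a plain metal bar 56 mm long, 13 mm thick, 20 mm high (underside 94 mm, top 114 mm above the ledge), on an upright stem and valve body. The point is on the upright turning axis, half-way up the bar; its x axis runs along the bar, z up. Pinch it firmly across its thickness, centred on the axis: over its ends it slips round. At that height nothing stands near
- handle (a joint): turn of the handle in the valve, rad, growing clockwise from above; about 0 where seized, 1.10 shut at its stop (bar square to the outlet tube). Scale drags 0.25 N m and binds hard within 0.3 rad each way: lean 0.4-0.65 N m for 0.3 s and a crust gives, then only a push the other way frees the next; two to six pushes by turns in widening arcs. Past 0.4 it is free, drags 0.1 N m and stays put
- valve (a joint): twist of the whole valve body on its copper tail pipe in rad, growing anticlockwise seen from above, 0 when untouched. The pipe gives like a spring of 7 N m per rad under the torque put on the handle and springs back; it is damaged beyond about 0.12 rad (7 degrees, 0.84 N m)
- flush_top (a point): centre of the top face of the flush button, a round metal push button 42 mm across in a round metal bezel let into the ledge; the face is 23 mm above the ledge and is pressed straight down
- flush (a joint): how far the flush button is down in m: 0 up, 0.007 fully down; it takes 6 N and springs back
- jar_mid (a point): centre of a lidded glass jar, 68 mm across, 94 mm high, in the white steel tray at the back (a bystander)
- pill_box_mid (a point): centre of a grey plastic pill box, 90 x 60 x 27 mm, in the tray (a bystander)
- bottle_mid (a point): centre of a brown glass bottle, 52 mm across, 150 mm high, in the tray (a bystander)
- nail_brush_mid (a point): centre of a wooden nail brush, 88 x 36 x 30 mm, lying between the valve and the flush button (a bystander)
- comb_mid (a point): centre of a bamboo comb, 160 x 38 x 5 mm, lying in front of the tray (a bystander)
- dish_mid (a point): centre of a brown ceramic dish, 100 mm across, 28 mm high, towards the right (a bystander)
- soap_mid (a point): centre of a pale bar of soap, 75 x 50 x 24 mm, towards the left (a bystander)
- tumbler_mid (a point): centre of a white ceramic tumbler, 68 mm across, 95 mm high, at the left (a bystander)

How it is judged:
By the outcome, as a careful person would: the job done as asked, in the order asked, and still so for the second after the job is handed in, with the robot touching nothing.
It also fails if it takes over 72 s, if anything falls off the work surface, if the arm or the gripper's body presses on something with over 40 N, if the wrist force passes 120 N, or if a joint passes its speed limit or range.

## Working session

There is one attempt and no reset: what is moved stays moved. The work goes in short steps, Python scripts to look and compute and a shell command to move; the robot and the scene stay as the last step left them, time stands still between calls to the robot, and variables do not carry over. Pictures are saved under pics/ and viewed, about 8 in all and at most 12, crops included, and the job is handed in when it is done.

```bash
mkdir -p pics; ls
python3 - <<'E'
from plant import r,get_image
import cv2,numpy as np
print(r.read_state())
for n in("top","side"):
    g=get_image(n); cv2.imwrite(f"pics/{n}1.png",g["frame"][...,::-1])
    print(n,{k:np.round(v,4).tolist() for k,v in g.items() if k!="frame"})
a=cv2.imread("pics/top1.png");b=cv2.imread("pics/side1.png")
cv2.imwrite("pics/top1b.png",cv2.resize(a,(800,600)));cv2.imwrite("pics/side1b.png",cv2.resize(b,(800,600)))
E
```

```text
pics
{'clock': 0.0, 'q': array([ 1.00886869e+00,  3.59521033e-01,  1.51146547e+00,  1.72998020e-06,
        1.27250150e+00, -1.15108717e-01]), 'joint_vel': array([ 2.16744239e-04, -4.88837885e-05, -1.32246264e-03,  5.20717246e-04,
        3.05883188e-04, -3.02674051e-03]), 'tau': array([ 4.84253891e-03, -5.27645516e+01, -2.78621829e+01,  3.23471259e-04,
        1.33247839e-02, -1.75271850e-05]), 'tool_pos': array([0.25891727, 0.54052944, 0.25243144]), 'ee_rot': array([-3.15493189e-04,  2.21555783e-01,  9.75147239e-01, -8.93619032e-04]), 'wrist_force': array([-0.47871989, -0.70754723,  0.06074343]), 'torque': array([-0.0080605 ,  0.03978337, -0.04911182]), 'opening': 1.0006702883913952}
top {'K': [[490.9088, 0.0, 249.1157], [0.0, 490.9088, 194.2168], [0.0, 0.0, 1.0]], 'k1': -0.1533, 'position': [0.4728, 0.0097, 1.4646], 'rotation': [-0.0261, 0.7066, -0.706, 0.0391]}
side {'K': [[471.4981, 0.0, 247.7483], [0.0, 471.4981, 188.632], [0.0, 0.0, 1.0]], 'k1': 0.0275, 'position': [0.3169, -0.8009, 1.1226], 'rotation': [-0.3359, 0.9273, -0.1567, 0.0524]}
```

View pics/top1b.png

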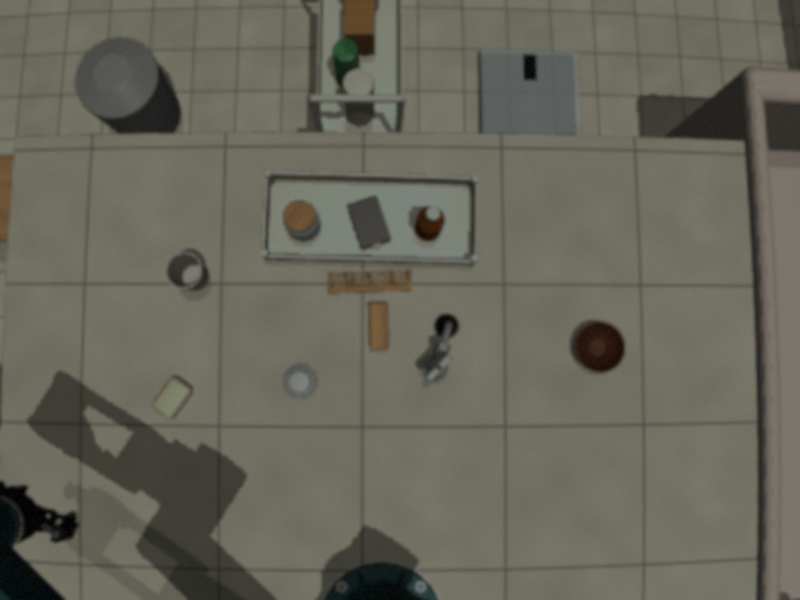

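View pics/side1b.png

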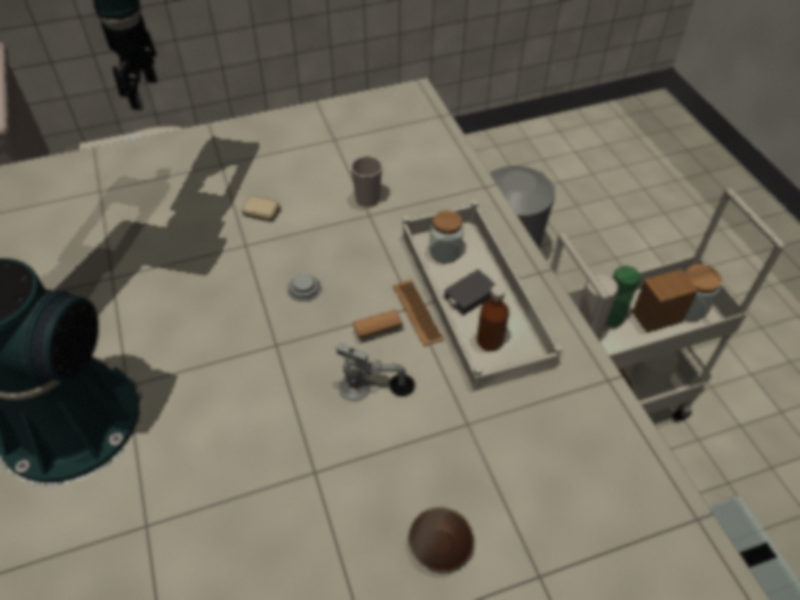

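The top picture shows the valve around (435,360)/1.5625 and the button at (299,380)/1.5625. In the side picture the valve is near (355,365) and the button at (304,284). I'll enlarge both around the valve.

```bash
cat > h.py <<'E'
import numpy as np
from scipy.spatial.transform import Rotation as R
def rot(q): return R.from_quat(np.r_[q[1:],q[0]]).as_matrix()
def ray(g,u,v,pose=None):
    K=np.array(g["K"]);k=float(g["k1"]);d=np.array([(u-K[0,2])/K[0,0],(v-K[1,2])/K[1,1]]);s=d.copy()
    for _ in range(20): s=d/(1+k*(s@s))
    c=np.r_[s,1]
    if pose is None: return np.array(g["position"]),rot(g["rotation"])@c
    p,q=pose;H=np.array(g["hand_eye"]);T=rot(q)
    return T@H[:3,3]+p, T@H[:3,:3]@c
def atz(o,d,z): return o+d*(z-o[2])/d[2]
E
python3 - <<'E'
import cv2
a=cv2.imread("pics/top1.png")[195:260,250:305];b=cv2.imread("pics/side1.png")[210:265,205:275]
a=cv2.resize(a,None,fx=7,fy=7,interpolation=3);b=cv2.resize(b,None,fx=5.5,fy=5.5,interpolation=3)
import numpy as np
o=np.zeros((460,780,3),np.uint8);o[:a.shape[0],:a.shape[1]]=a;o[:b.shape[0],390:390+b.shape[1]]=b
cv2.imwrite("pics/crop.png",o)
E
```

```text
(no output)
```

View pics/crop.png

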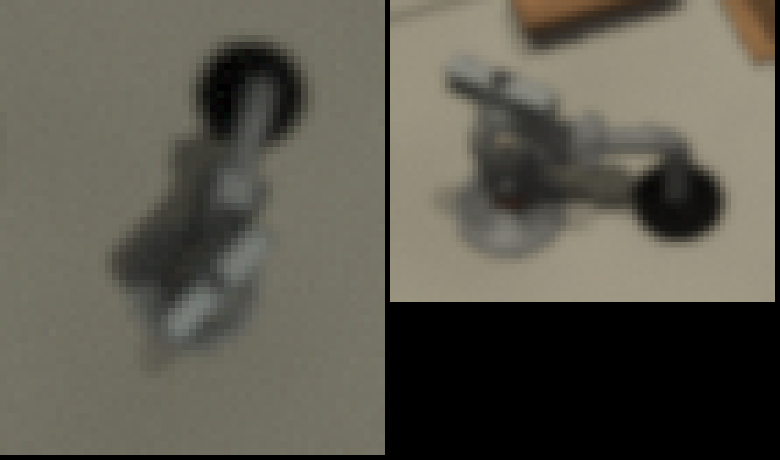

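Run:
```python
from plant import get_image
from h import *
t=get_image("top");s=get_image("side")
P=lambda g,u,v,z:atz(*ray(g,u,v),z).round(4)
print("bar",P(t,281,235.7,.114),P(s,225.4,225.1,.114))
print("ends",P(t,274.5,242,.114),P(t,287.8,229.3,.114),P(s,215.9,223.6,.114),P(s,235,227.3,.114))
print("btn",P(t,299/1.5625,381/1.5625,.023),P(s,304/1.5625,284/1.5625,.023))
print("brush",P(t,378/1.5625,326/1.5625,.03),"flangebase",P(s,(508-390)/5.5+205,215/5.5+210,.0),"outlet foot",P(t,250/7+250,95/7+195,0))
```

```text
bar [ 0.4835 -0.1028  0.114 ] [ 0.487 -0.103  0.114]
ends [ 0.4662 -0.0849  0.114 ] [ 0.501  -0.1217  0.114 ] [ 0.4649 -0.0901  0.114 ] [ 0.5085 -0.1179  0.114 ]
btn [0.4602 0.1523 0.023 ] [0.4613 0.147  0.023 ]
brush [0.5632 0.0044 0.03  ] flangebase [ 0.4847 -0.1034  0.    ] outlet foot [ 0.5654 -0.1269  0.    ]
```

The bar centre is near (0.485,-0.103) and points about -43°. The outlet points about -17°, which fits the shut stop 63° further clockwise. I'll move over the valve and look with the wrist camera.

```bash
python3 -m crank '{"delta_pos":[[-0.5,-0.5,0],[-1.5,-1.5,0],[-2.5,-2.5,0],[-3.5,-3.5,0],[-4.5,-4.5,0],[-5.5,-5.5,0],[-6.5,-6.5,0],[-7.5,-7.5,0],[-8.5,-8.5,0],[-9.5,-9.5,0],[-10.5,-10.5,0],[-11.3,-11.3,0]],"turn":[0.3,0.6,0.9,1.2,1.5,1.8,2.1,2.4,2.7,3,3.3,3.6]}' -1 60
python3 - <<'E'
from plant import r
from h import *
s=r.read_state();T=rot(s["ee_rot"]);print(s["tool_pos"],T.round(3).tolist(),T.T@(np.array([.485,-.103,.25])-s["tool_pos"])/.025)
E
```

```text
clock: 1.2
tool_pos: [0.3921, 0.1617, 0.2531]
ee_rot: [0.0, 0.372, 0.928, -0.001]
wrist_force: [0.8, -0.5, 0.5]
opening: 0.997
[0.39206496 0.1617431  0.25314158] [[-0.723, 0.691, -0.0], [0.691, 0.723, -0.001], [-0.001, -0.001, -1.0]] [-10.00328809  -5.0883765    0.14061274]
```

```bash
python3 -m crank '{"delta_pos":[[-0.6,-0.3,0],[-1.6,-0.8,0],[-2.6,-1.3,0],[-3.6,-1.8,0],[-4.6,-2.4,0],[-5.6,-2.9,0],[-6.6,-3.4,0],[-7.6,-3.9,0],[-8.6,-4.4,0],[-9.4,-4.8,0],[-10,-5.1,0],[-10,-5.1,0]],"turn":[0,0,0,0,0,0,0,0,0,0,0,0]}'
python3 - <<'E'
from plant import r,get_image
from h import *
import cv2,json
s=r.read_state();g=get_image("wrist");print(s["tool_pos"],s["ee_rot"])
cv2.imwrite("pics/w1.png",cv2.resize(g["frame"][...,::-1],(800,600),interpolation=3))
json.dump([{k:np.array(g[k]).tolist() for k in("K","k1","hand_eye")},[list(s["tool_pos"]),list(s["ee_rot"])]],open("w1.json","w"))
E
```

```text
clock: 2.2
tool_pos: [0.4862, -0.1062, 0.2535]
ee_rot: [0.001, 0.373, 0.928, -0.001]
wrist_force: [0.3, 0.1, -0.1]
opening: 0.997
[ 0.48618231 -0.10620422  0.25354626] [ 0.00108871  0.37327376  0.92771974 -0.00126648]
```

View pics/w1.png

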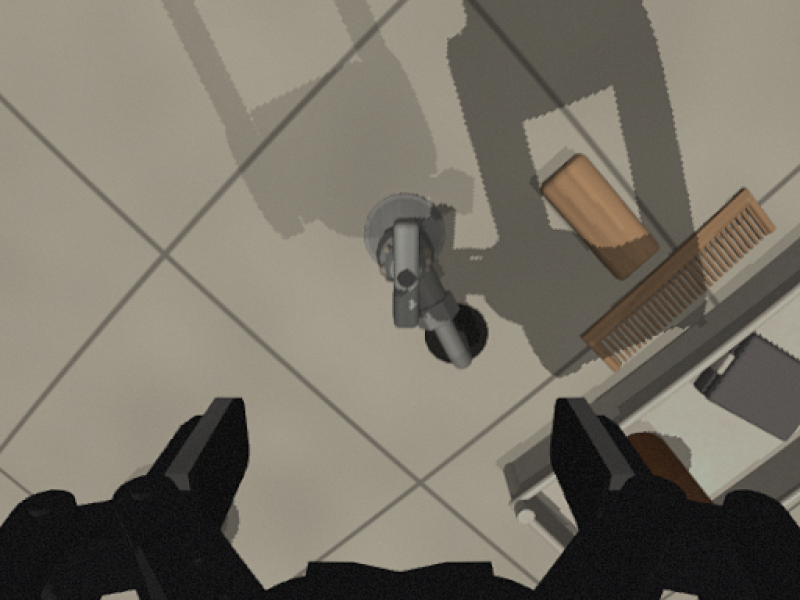

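The wrist view shows the bar's top face from about (406,220) to (405.5,327), with its centre hub at (406,275). It is parallel to the pads, and the outlet runs down to (462,362).

Run:
```python
import json
from h import *
g,p=json.load(open("w1.json"));p=[np.array(x) for x in p]
T=rot(p[1]);f=512/800
for u,v,z in((406.5,220,.114),(405.5,327,.114),(406,274,.114),(404,235,.0),(455,330,0)):
    w=atz(*ray(g,u*f,v*f,p),z);print(w.round(4),(T.T@(w-p[0])/.025).round(3))
```

```text
[ 0.4631 -0.0786  0.114 ] [1.448 0.167 5.577]
[ 0.5032 -0.1174  0.114 ] [-0.787  0.157  5.584]
[ 0.4827 -0.0976  0.114 ] [0.355 0.162 5.581]
[ 0.4848 -0.0999  0.    ] [ 0.244  0.16  10.141]
[ 0.5635 -0.1221  0.    ] [-2.641  1.699 10.147]
```

```bash
python3 -m crank '{"delta_pos":[[0.1,0.05,0.3],[0.2,0.1,0.9],[0.3,0.15,1.6],[0.3,0.15,2.3],[0.3,0.15,2.9],[0.3,0.15,3.3],[0.3,0.15,3.5],[0.3,0.15,3.5]],"turn":[0,0,0,0,0,0,0,0]}'
python3 - <<'E'
from plant import r,get_image
from h import *
import cv2,json
s=r.read_state();g=get_image("wrist");print(s["tool_pos"],s["ee_rot"])
cv2.imwrite("pics/w2.png",cv2.resize(g["frame"][...,::-1],(800,600),interpolation=3))
json.dump([{k:np.array(g[k]).tolist() for k in("K","k1","hand_eye")},[list(s["tool_pos"]),list(s["ee_rot"])]],open("w2.json","w"))
E
```

```text
clock: 2.92
tool_pos: [0.4812, -0.0956, 0.1647]
ee_rot: [-0.001, 0.373, 0.928, -0.001]
wrist_force: [-0.1, -0.5, 0.9]
opening: 1.0
[ 0.48122663 -0.09558347  0.16474149] [-1.09795088e-03  3.72903227e-01  9.27869304e-01 -7.29775440e-04]
```

View pics/w2.png

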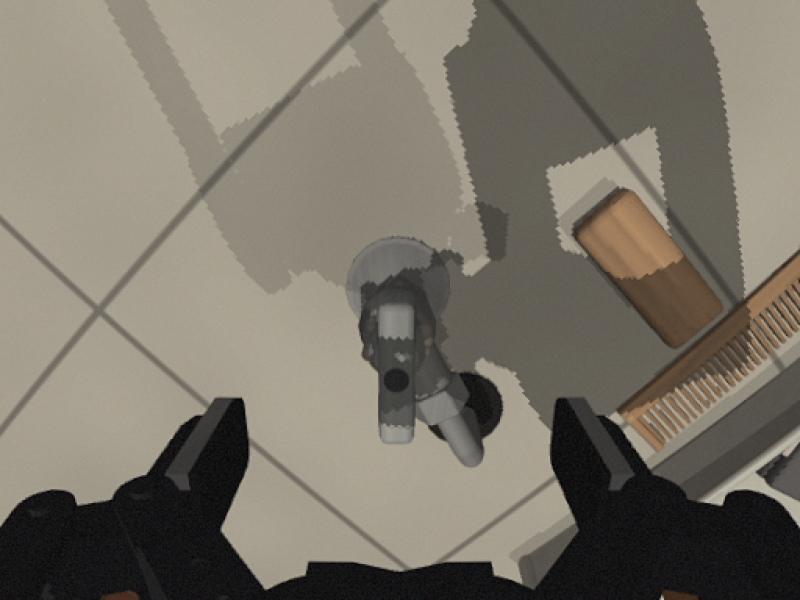

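The bar's top face now spans (396,303) to (396,443), with the screw at (396,380). The pads straddle it.

Run:
```python
import json
from h import *
g,p=json.load(open("w2.json"));p=[np.array(x) for x in p]
T=rot(p[1]);f=512/800
for u,v,z in((396,303,.114),(396.5,432,.114),(396,443,.100),(396,380,.114),(398,287,.008),(400,500,.1)):
    w=atz(*ray(g,u*f,v*f,p),z);print(w.round(4),(T.T@(w-p[0])/.025).round(3))
print(np.array(g["hand_eye"]).round(3).tolist())
```

```text
[ 0.4641 -0.0799  0.114 ] [ 0.928 -0.017  2.031]
[ 0.5002 -0.1144  0.114 ] [-1.073 -0.013  2.028]
[ 0.51   -0.1242  0.1   ] [-1.629 -0.024  2.587]
[ 0.4848 -0.0998  0.114 ] [-0.221 -0.019  2.029]
[ 0.4831 -0.0979  0.008 ] [-1.260e-01 -1.000e-03  6.269e+00]
[ 0.5315 -0.1425  0.1   ] [-2.755  0.041  2.585]
[[0.0, -0.951, -0.309, 0.08], [1.0, 0.001, -0.001, 0.001], [0.001, -0.309, 0.951, -0.12], [0.0, 0.0, 0.0, 1.0]]
```

```bash
python3 -m crank '{"delta_pos":[[-0.1,0,0.3],[-0.18,0,0.8],[-0.18,0,1.3],[-0.18,0,1.8],[-0.18,0,2.1],[-0.18,0,2.3],[-0.18,0,2.3]],"turn":[0,0,0,0,0,0,0]}'
python3 -m crank '{"delta_pos":[[0,0,0],[0,0,0],[0,0,0],[0,0,0],[0,0,0],[0,0,0],[0,0,0],[0,0,0],[0,0,0],[0,0,0]],"turn":[0,0,0,0,0,0,0,0,0,0]}' 1 80
python3 -c "
from plant import r;print({k:v.round(3) for k,v in r.read_state().items() if k in('torque','tool_pos','q','wrist_force')})"
```

```text
clock: 3.55
tool_pos: [0.4849, -0.0991, 0.1074]
ee_rot: [-0.001, 0.373, 0.928, -0.001]
wrist_force: [0.1, -0.0, -0.3]
opening: 0.999
clock: 4.38
tool_pos: [0.4842, -0.1, 0.108]
ee_rot: [-0.001, 0.373, 0.928, -0.002]
wrist_force: [-3.6, -4.3, 6.3]
opening: 0.136
{'q': array([-0.341,  0.401,  1.89 , -0.004,  0.852, -1.145]), 'tool_pos': array([ 0.484, -0.1  ,  0.108]), 'wrist_force': array([-3.573, -4.333,  6.252]), 'torque': array([-0.598,  0.526, -0.014])}
```

```bash
cat > st.py <<'E'
from plant import r
from h import *
s=r.read_state();T=rot(s["ee_rot"]);print("t",s["clock"],"tz",s["torque"][2].round(3),"yang",np.degrees(np.arctan2(T[1,1],T[0,1])).round(2),"pos",s["tool_pos"].round(4),"F",s["wrist_force"].round(1),"op",round(s["opening"],3))
E
python3 st.py;python3 -m crank '{"delta_pos":[[0,0,0],[0,0,0],[0,0,0],[0,0,0],[0,0,0],[0,0,0]],"turn":[0.2,0.4,0.6,0.6,0.6,0.6]}' >/dev/null; python3 st.py
```

```text
t 4.3833 tz -0.014 yang 46.24 pos [ 0.4842 -0.1     0.108 ] F [-3.6 -4.3  6.3] op 0.136
t 4.8833 tz 0.246 yang 43.26 pos [ 0.4842 -0.1     0.108 ] F [-1.3 -1.4  1.3] op 0.137
```

```bash
python3 -m crank '{"delta_pos":[[0,0,0],[0,0,0],[0,0,0],[0,0,0],[0,0,0]],"turn":[0.2,0.4,0.5,0.5,0.5]}' >/dev/null; python3 st.py
```

```text
t 5.3 tz 0.242 yang 40.75 pos [ 0.4842 -0.1     0.108 ] F [-1.  -0.8  1.2] op 0.135
```

```bash
python3 -m crank '{"delta_pos":[[0,0,0],[0,0,0],[0,0,0],[0,0,0]],"turn":[0.2,0.4,0.5,0.5]}' >/dev/null; python3 st.py;  python3 -m crank '{"delta_pos":[[0,0,0],[0,0,0],[0,0,0],[0,0,0]],"turn":[0.2,0.4,0.5,0.5]}' >/dev/null; python3 st.py
```

```text
t 5.6333 tz 0.171 yang 38.21 pos [ 0.4843 -0.1     0.108 ] F [-1.  -0.9  1.8] op 0.134
t 5.9667 tz 0.207 yang 35.66 pos [ 0.4843 -0.1     0.108 ] F [-1.1 -0.4  1.5] op 0.137
```

```bash
python3 -m crank '{"delta_pos":[[0,0,0],[0,0,0],[0,0,0],[0,0,0]],"turn":[0.2,0.4,0.5,0.5]}' >/dev/null; python3 st.py;  python3 -m crank '{"delta_pos":[[0,0,0],[0,0,0],[0,0,0],[0,0,0]],"turn":[0.2,0.4,0.5,0.5]}' >/dev/null; python3 st.py
```

```text
t 6.3 tz 0.375 yang 33.13 pos [ 0.4843 -0.1     0.108 ] F [-0.9 -1.1  1. ] op 0.141
t 6.6333 tz 0.677 yang 30.61 pos [ 0.4843 -0.1     0.108 ] F [-0.2 -0.4  0.8] op 0.136
```

```bash
python3 -m crank '{"delta_pos":[[0,0,0],[0,0,0],[0,0,0],[0,0,0],[0,0,0]],"turn":[-0.2,-0.2,-0.2,-0.2,-0.2]}' >/dev/null; python3 st.py
```

```text
t 7.05 tz 0.538 yang 31.6 pos [ 0.4843 -0.1     0.108 ] F [-1.3 -0.1  1.1] op 0.139
```

```bash
python3 -m crank '{"delta_pos":[[0,0,0],[0,0,0],[0,0,0],[0,0,0],[0,0,0],[0,0,0]],"turn":[-0.6,-1.2,-1.8,-2.4,-2.8,-2.8]}' >/dev/null; python3 st.py
python3 -m crank '{"delta_pos":[[0,0,0],[0,0,0],[0,0,0],[0,0,0]],"turn":[-0.2,-0.4,-0.5,-0.5]}' >/dev/null; python3 st.py
```

```text
t 7.55 tz -0.255 yang 45.57 pos [ 0.4842 -0.1     0.108 ] F [-1.4 -1.7  1.5] op 0.135
t 7.8833 tz -0.29 yang 48.07 pos [ 0.4842 -0.1001  0.108 ] F [-1.2 -1.2  2.4] op 0.136
```

```bash
python3 -m crank '{"delta_pos":[[0,0,0],[0,0,0],[0,0,0],[0,0,0]],"turn":[-0.2,-0.4,-0.5,-0.5]}' >/dev/null; python3 st.py
python3 -m crank '{"delta_pos":[[0,0,0],[0,0,0],[0,0,0],[0,0,0]],"turn":[-0.2,-0.4,-0.5,-0.5]}' >/dev/null; python3 st.py
```

```text
t 8.2167 tz -0.291 yang 50.62 pos [ 0.4841 -0.1001  0.108 ] F [-0.9 -1.   1.3] op 0.14
t 8.55 tz -0.174 yang 53.17 pos [ 0.4841 -0.1001  0.108 ] F [-1.3 -1.9  1.6] op 0.134
```

```bash
python3 -m crank '{"delta_pos":[[0,0,0],[0,0,0],[0,0,0],[0,0,0]],"turn":[-0.2,-0.4,-0.5,-0.5]}' >/dev/null; python3 st.py
python3 -m crank '{"delta_pos":[[0,0,0],[0,0,0],[0,0,0],[0,0,0]],"turn":[-0.2,-0.4,-0.5,-0.5]}' >/dev/null; python3 st.py
```

```text
t 8.8833 tz -0.108 yang 55.73 pos [ 0.4841 -0.1001  0.108 ] F [-1.6 -1.9  2. ] op 0.136
t 9.2167 tz -0.267 yang 58.27 pos [ 0.4841 -0.1002  0.108 ] F [-1.4 -3.   1.1] op 0.137
```

```bash
python3 -m crank '{"delta_pos":[[0,0,0],[0,0,0],[0,0,0],[0,0,0]],"turn":[-0.2,-0.4,-0.4,-0.4]}' >/dev/null; python3 st.py
python3 -m crank '{"delta_pos":[[0,0,0],[0,0,0],[0,0,0],[0,0,0]],"turn":[-0.2,-0.3,-0.3,-0.3]}' >/dev/null; python3 st.py
```

```text
t 9.55 tz -0.245 yang 60.28 pos [ 0.4841 -0.1002  0.108 ] F [-2.1 -2.8  1. ] op 0.14
t 9.8833 tz -0.35 yang 61.77 pos [ 0.484  -0.1002  0.108 ] F [-3.1 -1.9  1.6] op 0.138
```

```bash
python3 -m crank '{"delta_pos":[[0,0,0],[0,0,0],[0,0,0]],"turn":[-0.2,-0.3,-0.3]}' >/dev/null; python3 st.py
python3 -m crank '{"delta_pos":[[0,0,0],[0,0,0],[0,0,0]],"turn":[0,0,0]}' >/dev/null; python3 st.py
```

```text
t 10.1333 tz -0.536 yang 63.3 pos [ 0.4841 -0.1002  0.108 ] F [-2.4 -3.   1.7] op 0.141
t 10.3833 tz -0.481 yang 63.29 pos [ 0.484  -0.1002  0.108 ] F [-1.8 -2.4  0.8] op 0.136
```

```bash
python3 -m crank '{"delta_pos":[[0,0,0],[0,0,0],[0,0,0],[0,0,0]],"turn":[-0.1,-0.1,-0.1,-0.1]}' >/dev/null; python3 st.py
python3 -m crank '{"delta_pos":[[0,0,0],[0,0,0]],"turn":[0,0]}' >/dev/null; python3 st.py
```

```text
t 10.7167 tz -0.525 yang 63.79 pos [ 0.484  -0.1002  0.108 ] F [-1.9 -2.4  1.3] op 0.136
t 10.8833 tz -0.472 yang 63.78 pos [ 0.484  -0.1002  0.108 ] F [-2.5 -2.2  1.9] op 0.14
```

```bash
python3 -m crank '{"delta_pos":[[0,0,0],[0,0,0],[0,0,0],[0,0,0],[0,0,0],[0,0,0],[0,0,0],[0,0,0],[0,0,0]],"turn":[0.8,1.6,2.4,3.2,4,4.8,5.4,5.8,5.8]}' >/dev/null; python3 st.py
python3 -m crank '{"delta_pos":[[0,0,0],[0,0,0],[0,0,0],[0,0,0]],"turn":[0.2,0.4,0.5,0.5]}' >/dev/null; python3 st.py
```

```text
t 11.6333 tz 0.064 yang 34.79 pos [ 0.4843 -0.1     0.108 ] F [-1.   0.   0.8] op 0.138
t 11.9667 tz 0.23 yang 32.29 pos [ 0.4844 -0.0999  0.108 ] F [-0.3 -0.6  0.9] op 0.138
```

```bash
python3 -m crank '{"delta_pos":[[0,0,0],[0,0,0],[0,0,0],[0,0,0]],"turn":[0.2,0.3,0.4,0.4]}' >/dev/null; python3 st.py
```

```text
t 12.3 tz 0.185 yang 30.25 pos [ 0.4844 -0.0999  0.108 ] F [-2.3 -1.7  1.1] op 0.137
```

Past the earlier binding point with a lower torque, so the crust did give. I'll continue clockwise.

```bash
python3 -m crank '{"delta_pos":[[0,0,0],[0,0,0],[0,0,0],[0,0,0]],"turn":[0.2,0.4,0.5,0.5]}' >/dev/null; python3 st.py
python3 -m crank '{"delta_pos":[[0,0,0],[0,0,0],[0,0,0],[0,0,0]],"turn":[0.2,0.3,0.3,0.3]}' >/dev/null; python3 st.py
```

```text
t 12.6333 tz 0.36 yang 27.72 pos [ 0.4844 -0.0999  0.108 ] F [-1.5 -1.1  0.7] op 0.14
t 12.9667 tz 0.547 yang 26.24 pos [ 0.4844 -0.0999  0.108 ] F [-0.4 -0.8  1.8] op 0.139
```

```bash
python3 -m crank '{"delta_pos":[[0,0,0],[0,0,0],[0,0,0],[0,0,0]],"turn":[0.2,0.3,0.3,0.3]}' >/dev/null; python3 st.py
```

```text
t 13.3 tz 0.723 yang 24.75 pos [ 0.4844 -0.0999  0.108 ] F [-1.3 -0.4  0.9] op 0.138
```

```bash
python3 -m crank '{"delta_pos":[[0,0,0],[0,0,0],[0,0,0],[0,0,0],[0,0,0]],"turn":[-0.25,-0.25,-0.25,-0.25,-0.25]}' >/dev/null; python3 st.py
python3 -m crank '{"delta_pos":[[0,0,0],[0,0,0],[0,0,0],[0,0,0],[0,0,0],[0,0,0],[0,0,0],[0,0,0],[0,0,0]],"turn":[-0.8,-1.6,-2.4,-3.2,-4,-4.8,-5.6,-6.4,-6.4]}' >/dev/null; python3 st.py
```

```text
t 13.7167 tz 0.606 yang 25.99 pos [ 0.4844 -0.0999  0.108 ] F [ 0.1 -0.6  0.4] op 0.136
t 14.4667 tz -0.212 yang 58.02 pos [ 0.4841 -0.1001  0.108 ] F [-2.8 -3.   2.7] op 0.139
```

```bash
python3 -m crank '{"delta_pos":[[0,0,0],[0,0,0],[0,0,0],[0,0,0]],"turn":[-0.2,-0.4,-0.6,-0.6]}' >/dev/null; python3 st.py
```

```text
t 14.8 tz -0.143 yang 61.06 pos [ 0.4841 -0.1002  0.108 ] F [-2.6 -2.6  1.5] op 0.135
```

```bash
python3 -m crank '{"delta_pos":[[0,0,0],[0,0,0],[0,0,0],[0,0,0]],"turn":[-0.2,-0.4,-0.5,-0.5]}' >/dev/null; python3 st.py
python3 -m crank '{"delta_pos":[[0,0,0],[0,0,0],[0,0,0],[0,0,0]],"turn":[-0.2,-0.3,-0.3,-0.3]}' >/dev/null; python3 st.py
```

```text
t 15.1333 tz -0.269 yang 63.59 pos [ 0.484  -0.1002  0.108 ] F [-2.  -3.   1.4] op 0.139
t 15.4667 tz -0.185 yang 65.09 pos [ 0.484  -0.1003  0.108 ] F [-1.5 -2.7  1.9] op 0.138
```

```bash
python3 -m crank '{"delta_pos":[[0,0,0],[0,0,0],[0,0,0],[0,0,0]],"turn":[-0.2,-0.3,-0.3,-0.3]}' >/dev/null; python3 st.py
```

```text
t 15.8 tz -0.359 yang 66.59 pos [ 0.484  -0.1003  0.108 ] F [-2.9 -3.3  0.9] op 0.139
```

```bash
python3 -m crank '{"delta_pos":[[0,0,0],[0,0,0],[0,0,0],[0,0,0]],"turn":[-0.2,-0.3,-0.3,-0.3]}' >/dev/null; python3 st.py
python3 -m crank '{"delta_pos":[[0,0,0],[0,0,0],[0,0,0]],"turn":[0,0,0]}' >/dev/null; python3 st.py
```

```text
t 16.1333 tz -0.427 yang 68.08 pos [ 0.484  -0.1003  0.108 ] F [-2.3 -3.1  1.3] op 0.136
t 16.3833 tz -0.44 yang 68.07 pos [ 0.484  -0.1003  0.108 ] F [-1.9 -2.1  1.9] op 0.138
```

```bash
python3 -m crank '{"delta_pos":[[0,0,0],[0,0,0],[0,0,0],[0,0,0],[0,0,0],[0,0,0]],"turn":[-0.2,-0.2,-0.2,-0.2,-0.2,-0.2]}' >/dev/null; python3 st.py
python3 -m crank '{"delta_pos":[[0,0,0],[0,0,0],[0,0,0],[0,0,0],[0,0,0],[0,0,0],[0,0,0],[0,0,0],[0,0,0],[0,0,0]],"turn":[0.9,1.8,2.7,3.6,4.5,5.4,6.3,7.2,8,8]}' >/dev/null; python3 st.py
```

```text
t 16.8833 tz -0.544 yang 69.08 pos [ 0.484  -0.1003  0.108 ] F [-2.2 -3.2  1.9] op 0.138
t 17.7167 tz 0.015 yang 29.0 pos [ 0.4844 -0.0999  0.108 ] F [-0.6 -0.5 -0.4] op 0.141
```

```bash
python3 -m crank '{"delta_pos":[[0,0,0],[0,0,0],[0,0,0],[0,0,0]],"turn":[0.2,0.4,0.4,0.4]}' >/dev/null; python3 st.py
```

```text
t 18.05 tz 0.085 yang 27.05 pos [ 0.4844 -0.0999  0.108 ] F [-1.2 -0.4  1.1] op 0.136
```

```bash
python3 -m crank '{"delta_pos":[[0,0,0],[0,0,0],[0,0,0],[0,0,0]],"turn":[0.2,0.4,0.6,0.6]}' >/dev/null; python3 st.py
python3 -m crank '{"delta_pos":[[0,0,0],[0,0,0],[0,0,0],[0,0,0]],"turn":[0.2,0.4,0.5,0.5]}' >/dev/null; python3 st.py
```

```text
t 18.3833 tz 0.042 yang 23.97 pos [ 0.4845 -0.0999  0.108 ] F [-1.2 -2.4  0.9] op 0.141
t 18.7167 tz 0.032 yang 21.43 pos [ 0.4845 -0.0999  0.108 ] F [-0.6 -0.4  0.4] op 0.137
```

```bash
python3 -m crank '{"delta_pos":[[0,0,0],[0,0,0],[0,0,0],[0,0,0]],"turn":[0.2,0.4,0.5,0.5]}' >/dev/null; python3 st.py
```

```text
t 19.05 tz 0.053 yang 18.89 pos [ 0.4845 -0.0999  0.108 ] F [-0.3 -1.   0.7] op 0.134
```

Free now at a drag of about 0.05–0.1 N m. I'll turn on towards the stop.

```bash
python3 -m crank '{"delta_pos":[[0,0,0],[0,0,0],[0,0,0],[0,0,0],[0,0,0],[0,0,0],[0,0,0],[0,0,0],[0,0,0],[0,0,0],[0,0,0]],"turn":[0.6,1.2,1.8,2.4,3,3.6,4.2,4.8,5.4,6,6]}' >/dev/null; python3 st.py
python3 -m crank '{"delta_pos":[[0,0,0],[0,0,0],[0,0,0],[0,0,0]],"turn":[0.2,0.4,0.5,0.5]}' >/dev/null; python3 st.py
```

```text
t 19.9667 tz 0.064 yang -11.22 pos [ 0.4849 -0.0998  0.108 ] F [ 0.8 -1.1 -0.1] op 0.136
t 20.3 tz 0.115 yang -13.73 pos [ 0.485  -0.0999  0.108 ] F [-0.1 -0.4 -0.3] op 0.137
```

```bash
python3 -m crank '{"delta_pos":[[0,0,0],[0,0,0],[0,0,0],[0,0,0]],"turn":[0.2,0.4,0.5,0.5]}' >/dev/null; python3 st.py
```

```text
t 20.6333 tz 0.145 yang -16.27 pos [ 0.485  -0.0999  0.108 ] F [ 0.2 -0.6 -0.4] op 0.139
```

```bash
python3 -m crank '{"delta_pos":[[0,0,0],[0,0,0],[0,0,0],[0,0,0]],"turn":[0.2,0.3,0.3,0.3]}' >/dev/null; python3 st.py
python3 -m crank '{"delta_pos":[[0,0,0],[0,0,0],[0,0,0],[0,0,0]],"turn":[0.2,0.3,0.3,0.3]}' >/dev/null; python3 st.py
```

```text
t 20.9667 tz 0.088 yang -17.77 pos [ 0.485  -0.0999  0.108 ] F [ 0.3 -1.2 -0. ] op 0.136
t 21.3 tz 0.28 yang -19.25 pos [ 0.4851 -0.0999  0.108 ] F [ 0.  -0.6 -0.9] op 0.132
```

```bash
python3 -m crank '{"delta_pos":[[0,0,0],[0,0,0],[0,0,0],[0,0,0]],"turn":[0.2,0.3,0.3,0.3]}' >/dev/null; python3 st.py
```

```text
t 21.6333 tz 0.485 yang -20.75 pos [ 0.4851 -0.0999  0.108 ] F [ 1.2 -0.8 -0.1] op 0.139
```

Stop reached: torque rises at 0.12 N m/deg, and the handle angle is 63° from the start. I'll unload the pipe, let go and lift.

```bash
python3 -m crank '{"delta_pos":[[0,0,0],[0,0,0],[0,0,0],[0,0,0]],"turn":[-0.3,-0.6,-0.75,-0.75]}' >/dev/null; python3 st.py
python3 -m crank '{"delta_pos":[[0,0,0],[0,0,0],[0,0,0],[0,0,0],[0,0,0],[0,0,0],[0,0,0],[0,0,0],[0,0,0]],"turn":[0,0,0,0,0,0,0,0,0]}' -1 >/dev/null; python3 st.py
python3 -m crank '{"delta_pos":[[0,0,-0.4],[0,0,-1],[0,0,-1.8],[0,0,-2.6],[0,0,-3.4],[0,0,-4.2],[0,0,-4.8],[0,0,-5],[0,0,-5]],"turn":[0,0,0,0,0,0,0,0,0]}' >/dev/null; python3 st.py
python3 - <<'E'
from plant import r,get_image
from h import *
import cv2
s=r.read_state();g=get_image("wrist")
cv2.imwrite("pics/w3.png",cv2.resize(g["frame"][...,::-1],(800,600),interpolation=3))
T=rot(s["ee_rot"]);f=.64
for u,v in((0,0),):pass
print((T.T@(np.array([.461,.150,s["tool_pos"][2]])-s["tool_pos"])/.025).round(2))
E
```

```text
t 21.9667 tz 0.03 yang -17.01 pos [ 0.4851 -0.0999  0.108 ] F [-0.2 -0.7 -0.4] op 0.141
t 22.7167 tz 0.002 yang -17.01 pos [ 0.4851 -0.0998  0.108 ] F [ 0.  -0.   0.5] op 1.0
t 23.4667 tz 0.011 yang -17.01 pos [ 0.4862 -0.0999  0.2348] F [ 0.8 -0.2  0.4] op 0.997
[ 9.26 -3.89 -0.03]
```

View pics/w3.png

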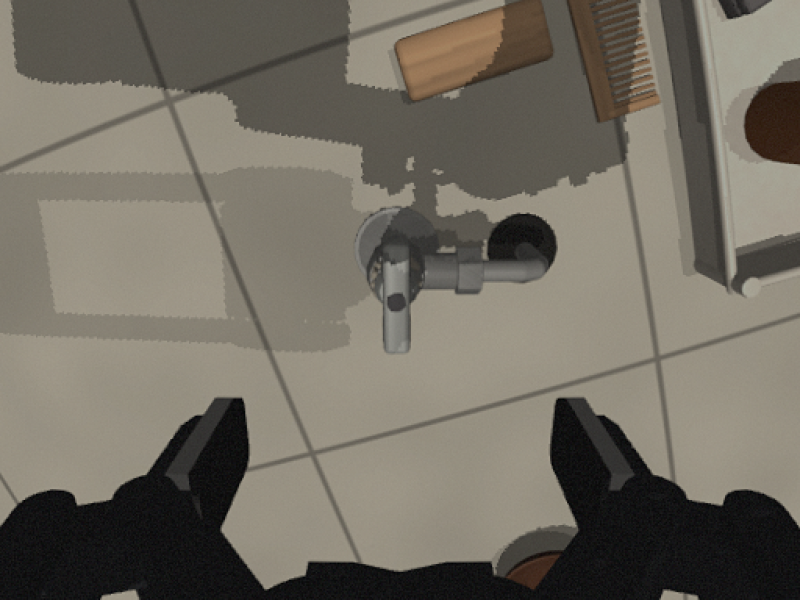

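The handle bar runs (396,245)–(396,350), square to the outlet at row 270, so the valve is shut. Next I go to the button, shutting the fingers on the way.

```bash
python3 -m crank '{"delta_pos":[[0.5,-0.2,0],[1.4,-0.6,0],[2.4,-1,0],[3.4,-1.4,0],[4.4,-1.8,0],[5.4,-2.3,0],[6.4,-2.7,0],[7.4,-3.1,0],[8.3,-3.5,0],[9,-3.8,0],[9.2,-3.9,0],[9.2,-3.9,0]],"turn":[0,0,0,0,0,0,0,0,0,0,0,0]}' 1 40 >/dev/null; python3 st.py
python3 - <<'E'
from plant import r,get_image
from h import *
import cv2,json
s=r.read_state();g=get_image("wrist")
cv2.imwrite("pics/w4.png",cv2.resize(g["frame"][...,::-1],(800,600),interpolation=3))
json.dump([{k:np.array(g[k]).tolist() for k in("K","k1","hand_eye")},[list(s["tool_pos"]),list(s["ee_rot"])]],open("w4.json","w"))
E
```

```text
t 24.5167 tz -0.037 yang -16.88 pos [0.4584 0.1497 0.2318] F [ 1.3 -0.3  0.9] op 0.001
```

View pics/w4.png

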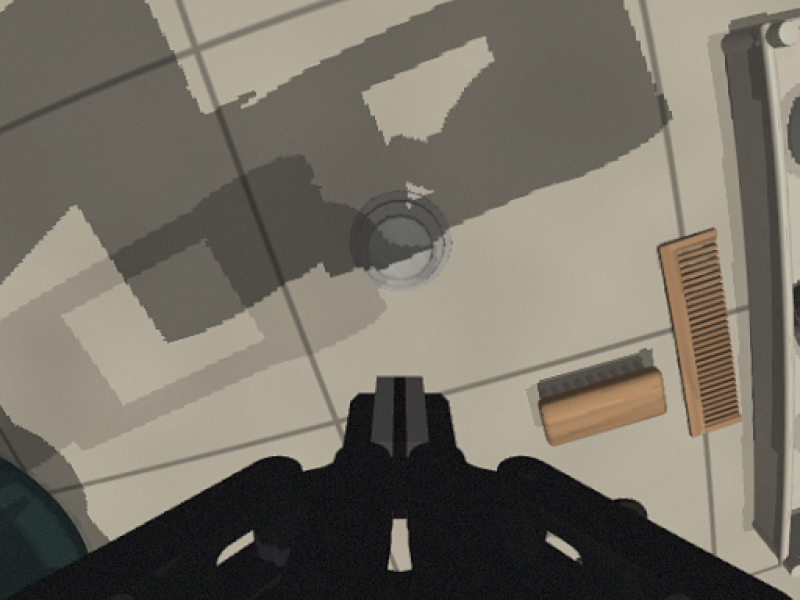

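The button face is centred at about (401,248), inside its bezel ring.

Run:
```python
import json
from plant import r
from h import *
g,p=json.load(open("w4.json"));p=[np.array(x) for x in p];T=rot(p[1]);f=.64
w=atz(*ray(g,401*f,248*f,p),.023);print(w.round(4),(T.T@(w-p[0])/.025).round(3),r.tips_ahead)
```

```text
[0.4602 0.1552 0.023 ] [0.259 0.02  8.351] 0.022
```

```bash
python3 -m crank '{"delta_pos":[[0.1,0,0.4],[0.2,0,1.2],[0.25,0,2],[0.25,0,2.9],[0.25,0,3.8],[0.25,0,4.6],[0.25,0,5.4],[0.25,0,6.1],[0.25,0,6.6],[0.25,0,7],[0.25,0,7.2],[0.25,0,7.2]],"turn":[0,0,0,0,0,0,0,0,0,0,0,0]}' >/dev/null; python3 st.py
python3 -m crank '{"delta_pos":[[0,0,0.1],[0,0,0.2],[0,0,0.3],[0,0,0.35],[0,0,0.4],[0,0,0.45],[0,0,0.45]],"turn":[0,0,0,0,0,0,0]}' >/dev/null; python3 st.py
```

```text
t 25.5667 tz 0.033 yang -16.97 pos [0.4595 0.1534 0.0507] F [-0.5 -0.2  0.4] op -0.001
t 26.15 tz -0.026 yang -16.96 pos [0.46   0.1533 0.0397] F [ 0.6 -1.9  5. ] op -0.002
```

```bash
python3 -m crank '{"delta_pos":[[0,0,0.03],[0,0,0.06],[0,0,0.08],[0,0,0.08]],"turn":[0,0,0,0]}' >/dev/null; python3 st.py
python3 -m crank '{"delta_pos":[[0,0,0.02],[0,0,0.04],[0,0,0.04],[0,0,0.04]],"turn":[0,0,0,0]}' >/dev/null; python3 st.py
```

```text
t 26.4833 tz -0.015 yang -16.95 pos [0.46   0.1533 0.0381] F [-1.5 -1.6  7.7] op 0.001
t 26.8167 tz -0.028 yang -16.94 pos [0.4601 0.1533 0.0379] F [-2.9 -1.4 15.3] op 0.005
```

```bash
python3 -m crank '{"delta_pos":[[0,0,0.02],[0,0,0.03],[0,0,0.03],[0,0,0.03],[0,0,0.03],[0,0,0.03]],"turn":[0,0,0,0,0,0]}' >/dev/null; python3 st.py
python3 -m crank '{"delta_pos":[[0,0,-0.1],[0,0,-0.3],[0,0,-0.7],[0,0,-1.4],[0,0,-2.2],[0,0,-3],[0,0,-3.8],[0,0,-4.6],[0,0,-5.4],[0,0,-6],[0,0,-6],[0,0,-6]],"turn":[0,0,0,0,0,0,0,0,0,0,0,0]}' >/dev/null; python3 st.py
python3 - <<'E'
from plant import r,get_image
import cv2
for n in("top","side"):
    cv2.imwrite(f"pics/{n}2.png",cv2.cvtColor(get_image(n)["frame"],4))
a=cv2.imread("pics/top2.png")[100:290,80:440];b=cv2.imread("pics/side2.png")[90:360,150:380]
cv2.imwrite("pics/end.png",cv2.vconcat([cv2.resize(a,(570,300),interpolation=3),cv2.copyMakeBorder(cv2.resize(b,(255,300),interpolation=3),0,0,0,315,0)]))
E
```

```text
t 27.3167 tz 0.019 yang -16.94 pos [0.4601 0.1534 0.0379] F [-1.8 -2.  12.7] op -0.001
t 28.3167 tz 0.015 yang -16.93 pos [0.4606 0.1542 0.1887] F [-0.5 -0.3  0.2] op 0.001
```

View pics/end.png

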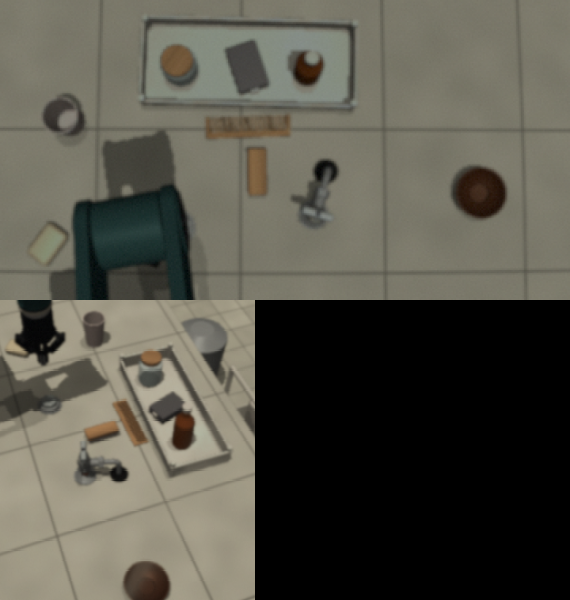

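The last views show the valve handle square to its outlet, everything else where it was, and the robot clear.

```bash
python3 -c "
from plant import r;print(r.job_done())"
```

```text
the job is handed in; nothing more can be done
None
```

The valve is freed and fully shut, the flush button was pressed to its stop and released, and I have handed the job in. It took about 28 s of the 72 s allowed.

- **Freeing the valve:** I pinched the handle on its axis and leaned on it four times by turns, clockwise, anticlockwise, clockwise, anticlockwise. Most leans were 0.45–0.6 N m. Two clockwise pushes read 0.68 and 0.72 N m for a moment before I eased off. That is above the 0.65 I aimed for, but below the 0.84 that damages the pipe. Torque readings were noisy by roughly 0.07 N m. After the fourth push the drag fell to about 0.05–0.1 N m.
- **Shutting it:** I turned it clockwise to its stop, about 63° from where it was seized, pressed to 0.49 N m there, then took the load off before letting go. The wrist picture shows the bar square to the outlet tube.
- **Flushing:** I pressed the button with the fingers shut. It stopped about 7 mm down, and the force rose to 13–15 N with no further movement, against the 6 N it takes to press. I then lifted clear. I judged it fully down from the force and travel, and I did not see the cistern empty.
- **Everything else:** in the last top and side pictures everything I could see is where it was. In the top view the arm hides the button. The wrist force reads about zero, and the gripper is clear of everything.

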